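# Park the power bank and the mouse in their charging nests

### The arm

A 6-joint arm with a two-finger parallel gripper is mounted at the origin on the work surface. World frame = base frame: x ahead of the robot, y to its left, z up, the work surface at z = 0. Lengths are in m, angles in rad, forces in N, time in s.
With the tool pointing down it reaches from about 0.25 to 0.775 m from the base axis. Payload 4 kg.
Tool frame: the origin (TCP) lies midway between the tips of the shut fingers; the grasp point (between the pads) lies 19 mm behind it; z points along the fingers, y is the line along which they close (so a half turn about z gives the same grasp; the last joint's range is limited). The gripper opens to 94 mm and grips with 3 to 60 N. Pads are 16 mm wide; open, the fingers measure 119 mm over their backs; the gripper's body (75 mm by 177 mm) begins 78 mm behind the grasp point.
Start: joints at [-1.237, 0.087, 1.371, -0, 1.684, -0.103], TCP at [0.233, -0.498, 0.206] pointing down, gripper open.
Joint ranges: [-3.1, 3.1], [-0.76, 2.03], [0.27, 2.55], [-1.08, 4.22], [0.17, 2.65], [-2.57, 2.57]. Speed limits (rad/s): [2.79, 2.79, 3.14, 3.14, 3.14, 3.14].

### API

Orientations are given as [roll, pitch, yaw] about the fixed x, y, z axes, in that order (R = Rz(yaw) Ry(pitch) Rx(roll)).
In Python, from bench import robot gives the robot as it stands. The module is installed in compiled form; this text tells all that it offers.
- The arm moves only by the tool arm_command, never from a script. Its argument "targets" is a list of rows, each a list of 4 numbers: the shift along the world's x, y, z as a fraction of full scale, then the turn about the world's z as a fraction of full scale. A call has 1 to 8 rows; each row is the pose to reach, as a shift and turn from the pose commanded when the call began; what a row does not reach only later rows make up. Full scale, the value 1, is 0.5 m for a shift and 120 degrees for a turn. A row lasts 1/12 s, in which the tool goes at most 41.7 mm and 7.16 degrees, less where a joint would pass 70% of its speed; a pose out of reach is approached as far as the arm can. A call with a number of a shift or a turn outside -1 to 1 is refused whole. A call with a gripper value outside its range is refused whole. "claw" is the closure, from 0 (fully open) to 1 (shut), set as the call begins (left out, the last holds). The fingers move at their own pace and stop on an object; the grip force is fixed at half the most. Time passes only in rows, so rows that repeat a pose let the fingers close. It gives the time, the measured TCP pose, the force, the opening and the grip force at its end, in the units of the state.
- robot.get_obs(): the state, without advancing time (a new reading comes with each control period).
- robot.snapshot(name): name is "side" or "top" or "wrist"; returns the picture (480x640x3 uint8, red, green, blue); there is no depth.
- robot.camera_info(name): a dict with "vfov" (degrees; the focal length in pixels is half the picture's height over the tangent of half this angle, whatever the lens; pixels are square), "cx", "cy" (the principal point, pixels), "extrinsics" (4x4, takes a point from camera to world coordinates); the wrist camera has in their place "T_tool_cam" (4x4, takes a point from camera to tool coordinates, whose origin is the TCP and whose axes are the flange's). Camera axes: x right, y up, looking along -z (the intrinsics and any distortion apply to the point x, -y, -z); pixel columns grow to the right and rows downward; lengths in m; the calibration is good to about 2 mm. A picture is of the moment at which its call begins: read the wrist's pose just before it. camera_info takes no time and is no camera call.
- robot.close_job(): hands the job in; it is judged then, once.
The state is a dict: "time": time; "joint_positions": joint angles; "qvel": joint speeds; "joint_torque": joint torques, N m; "tool_pos": TCP position; "ee_rot": TCP orientation; "wrist_force": force on the tool from outside, world axes, zero at the start; "wrist_torque": the same for the moment, N m; "width": finger opening in m; "finger_force": force on a finger pad.
Only numpy, scipy, OpenCV 4.12 (cv2) and the standard library are available. Lean on these libraries where they do the work, as an engineer would, in place of code of your own. Each camera call takes 0.05 s, during which the arm holds its last target. There are 200 camera calls.

### The job

Put the power bank and the mouse away in the sloping charging docks, each in the nest that has its shape, lying flat on the nest's floor, right side up, either way round, and let go. The nests slide sideways on their docks and may stand anywhere along their rails. Set things in gently, without dropping or forcing them, and leave the controller, phone and vase where they are.

Things in the scene. Friction and masses are not known exactly. Their poses are not given: they have to be found in the camera images.
- bank: white plastic power bank lying on the desk, a plain rectangular bar 120 mm long (x), 40 mm wide (y), 30 mm high (z), about 0.2 kg. Origin: centre of its underside.
- mouse: white plastic computer mouse lying on the desk: 104 mm long (x), 52 mm wide (y), 34 mm high (z), half-round ends of radius 26 mm, upright sides (straight for the middle 52 mm), flat top with a wheel drawn 4 mm proud towards +x (look only), about 0.12 kg. Origin: centre of its underside.
- bank_dock: foot of a fixed sloping dock, 150 x 150 x 10 mm, origin under its centre, x to its high side (away from the robot), z up. It carries the plate bank_dock_face and on that a black nest with a rectangular pocket 123 x 43 mm: floor 4 mm, wall tops 14 mm above the plate, walls 5 mm thick, outside 133 x 53 mm, length along the plate's x, centred at x = 0; in y it slides.
- bank_dock_face: aluminium plate 150 x 150 x 10 mm sloping 30 deg to face the robot. Origin: centre of its upper side, 65 mm above the desk; x up the slope, y across, z out. The nest on it slides along y: its centre is anywhere from y = -20 to +20 mm (end stops), held by 6 N friction. Its place is NOT in the readings: see it or feel for its wall; it may be pushed.
- mouse_dock: foot of a fixed sloping dock, 150 x 150 x 10 mm, origin under its centre, x to its high side (away from the robot), z up. It carries the plate mouse_dock_face and on that a black nest with a round-ended pocket 107 x 55 mm: floor 4 mm, wall tops 14 mm above the plate, walls 5 mm thick, outside 117 x 65 mm, length along the plate's x, centred at x = 0; in y it slides.
- mouse_dock_face: aluminium plate 150 x 150 x 10 mm sloping 30 deg to face the robot. Origin: centre of its upper side, 65 mm above the desk; x up the slope, y across, z out. The nest on it slides along y: its centre is anywhere from y = -20 to +20 mm (end stops), held by 6 N friction. Its place is NOT in the readings: see it or feel for its wall; it may be pushed.
- controller: white game controller, about 85 x 150 x 50 mm, to the left (+y); leave alone. Origin: centre of its underside.
- phone: black phone, 148 (x) x 72 x 9 mm, to the right (-y); leave alone. Origin: centre of its underside.
- vase: white ceramic vase 180 mm tall, 88 mm wide, with a pine cone on top (218 mm in all), to the right (-y); leave alone. Origin: centre of its underside.
There are look-alikes about, which are no part of the job. What is shaped like the mouse but black is not meant.

How it is judged:
At the end, for the whole second after the job is handed in: Power bank in the rectangular nest, mouse in the round-ended one, top side up: underside 1 to 7.5 mm above the dock face, within 6 mm of its centre along the slope and 24 mm across, flat within 0.07 rad, in line within 0.1 rad either way round, at rest (z of bank in the frame of bank_dock_face between 0.001 and 0.0075 m and x of bank in the frame of bank_dock_face between -0.006 and 0.006 m and y of bank in the frame of bank_dock_face between -0.024 and 0.024 m and angle between the z axis of bank and the z axis of bank_dock_face, either way round below 0.07 rad and angle between each of bank, mouse's own z axis and vertical below 0.9 rad and angle between the x axis of bank and the x axis of bank_dock_face, either way round below 0.1 rad and linear speed of each of bank, mouse below 0.02 m/s and angular speed of each of bank, mouse below 0.2 rad/s and z of mouse in the frame of mouse_dock_face between 0.001 and 0.0075 m and x of mouse in the frame of mouse_dock_face between -0.006 and 0.006 m and y of mouse in the frame of mouse_dock_face between -0.024 and 0.024 m and angle between the z axis of mouse and the z axis of mouse_dock_face, either way round below 0.07 rad and angle between the x axis of mouse and the x axis of mouse_dock_face, either way round below 0.1 rad); the robot touches nothing.
It fails at once if the power bank or the mouse is rammed, dropped or forced into a dock (over 80 N) (contact force between any of bank, mouse and bank_dock above 80 N or contact force between any of bank, mouse and mouse_dock above 80 N).
It fails at once if the controller is moved by more than 20 mm (distance of controller from where it was at the start of the episode above 0.02 m).
It fails at once if the phone is moved by more than 20 mm (distance of phone from where it was at the start of the episode above 0.02 m).
It fails at once if the vase is moved by more than 20 mm (distance of vase from where it was at the start of the episode above 0.02 m).
It also fails if it takes over 62 s, if anything falls off the work surface, if the arm or the gripper's body presses on something with over 40 N, if the wrist force passes 120 N, or if a joint passes its speed limit or range.

## Working session

There is one attempt and no reset: what is moved stays moved. The work goes in short steps, Python scripts to look and compute and a tool call to move; the robot and the scene stay as the last step left them, time stands still between calls to the robot, and variables do not carry over. Pictures are saved under pics/ and viewed, at most 10 in all, crops included, and the job is handed in when it is done.

Besides the shell and the picture viewer there is one more tool, called after "Request:" in YAML: its name, and indented under it one key for each argument. arm_command: Moves the arm, as the interface text tells. Shift numbers are shares of 0.5 m and turn numbers shares of 120 degrees, none past 1 either way. Its arguments: {"type":"object","properties":{"targets":{"type":"array"},"claw":{"type":"number"}},"required":["targets"]}

```bash
mkdir -p pics; ls
python3 - <<'E'
from bench import robot
import cv2,numpy as np
np.set_printoptions(precision=4,suppress=True)
o=robot.get_obs()
for k,v in o.items(): print(k,v)
for n in ("side","top","wrist"):
    print(n,robot.camera_info(n))
    cv2.imwrite(f"pics/{n}0.png",robot.snapshot(n)[...,::-1])
E
```

```text
pics
time 0.0
joint_positions [-1.2371  0.0879  1.3722 -0.      1.6836 -0.1031]
qvel [-0.0001 -0.0002  0.0004 -0.0007  0.     -0.0001]
joint_torque [  0.0001 -34.0185 -30.2427   0.0719   0.0331  -0.0002]
tool_pos [ 0.2325 -0.4978  0.2044]
ee_rot [-3.1395 -0.0002  0.4368]
wrist_force [0.7947 0.3738 0.4607]
wrist_torque [0.0002 0.0658 0.0128]
finger_force 0.0
width 0.09423669125406754
side {'vfov': 53.77870787782765, 'cx': 317.6992311756379, 'cy': 238.167974959059, 'extrinsics': array([[-0.9043,  0.2353, -0.3563,  0.0629],
       [-0.4266, -0.4651,  0.7756,  0.9379],
       [ 0.0168,  0.8534,  0.521 ,  0.6873],
       [ 0.    ,  0.    ,  0.    ,  1.    ]])}
top {'vfov': 45.07565094929112, 'cx': 314.78576880421656, 'cy': 243.51340847321583, 'extrinsics': array([[ 0.0228,  0.9837, -0.1786,  0.2265],
       [-0.9996,  0.0252,  0.0112,  0.0084],
       [ 0.0155,  0.1782,  0.9839,  1.6021],
       [ 0.    ,  0.    ,  0.    ,  1.    ]])}
wrist {'vfov': 58.98298549854284, 'cx': 323.6836449947428, 'cy': 239.62577414555895, 'T_tool_cam': array([[ 0.0008,  0.9613,  0.2756,  0.0792],
       [ 1.    , -0.0009,  0.0004,  0.0004],
       [ 0.0007,  0.2756, -0.9613, -0.1789],
       [ 0.    ,  0.    ,  0.    ,  1.    ]])}
```

View pics/top0.png

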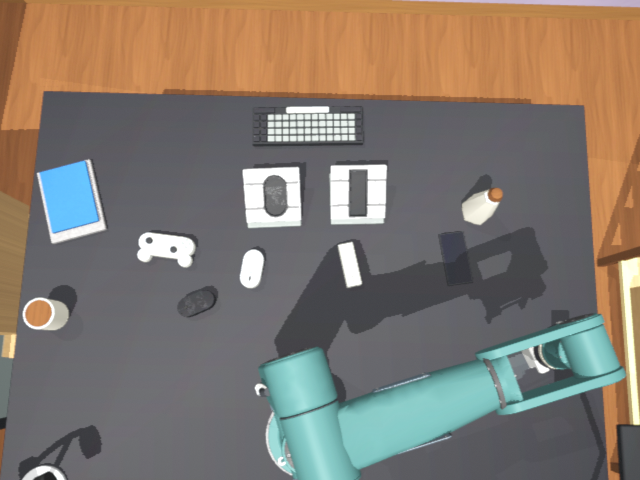

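View pics/side0.png

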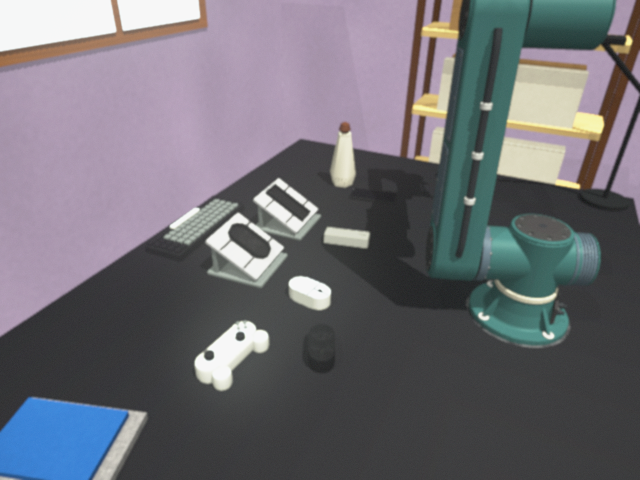

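Top view: the bank is at (350,265), the bank dock with its rectangular nest at (358,193), and the mouse dock with its round-ended nest at (275,196). There are two mouse candidates: a white one at (252,268) and a black one at (197,302). The white one fits, because the task rules the black one out. I'll get a coarse position from this view and move over for a wrist close-up.

```bash
cat > h.py <<'E'
import cv2,numpy as np
from bench import robot
from scipy.spatial.transform import Rotation as R
np.set_printoptions(precision=4,suppress=True)
def cam(name,obs=None):
    c=robot.camera_info(name)
    if name=="wrist":
        o=obs or robot.get_obs(); T=np.eye(4); T[:3,:3]=R.from_euler('xyz',o["ee_rot"]).as_matrix(); T[:3,3]=o["tool_pos"]
        c["extrinsics"]=T@c["T_tool_cam"]
    return c
def ray(c,px):
    f=240/np.tan(np.radians(c["vfov"]/2)); px=np.atleast_2d(px).astype(float)
    d=np.c_[(px[:,0]-c["cx"])/f,-(px[:,1]-c["cy"])/f,-np.ones(len(px))]@c["extrinsics"][:3,:3].T
    return c["extrinsics"][:3,3],d
def onplane(c,px,p0,n=(0,0,1)):
    o,d=ray(c,px); n=np.array(n,float); p0=np.array(p0,float) if np.ndim(p0) else np.array([0,0,p0])
    return o+d*(((p0-o)@n)/(d@n))[:,None]
def proj(c,P):
    f=240/np.tan(np.radians(c["vfov"]/2)); q=(np.atleast_2d(P)-c["extrinsics"][:3,3])@c["extrinsics"][:3,:3]
    return np.c_[c["cx"]+f*q[:,0]/-q[:,2],c["cy"]-f*q[:,1]/-q[:,2]]
def shot(name,file):
    o=robot.get_obs(); im=robot.snapshot(name); cv2.imwrite(f"pics/{file}.png",im[...,::-1]); return im,cam(name,o)
E
python3 - <<'E'
from h import *
c=cam("top"); im=cv2.imread("pics/top0.png")
for n,p,z in (("bank",(350,265),.03),("mouse",(252,268),.034),("bdock",(358,193),.075),("mdock",(275,196),.075),("vase",(478,212),.05),("ctrl",(167,249),.04),("phone",(456,258),0)):
    print(n,onplane(c,p,z)[0])
cv2.imwrite("pics/crop1.png",cv2.resize(im[150:330,150:410],None,fx=3,fy=3,interpolation=cv2.INTER_CUBIC))
E
```

```text
bank [ 0.4544 -0.1076  0.03  ]
mouse [0.4388 0.1604 0.034 ]
bdock [ 0.6468 -0.1237  0.075 ]
mdock [0.6323 0.1023 0.075 ]
vase [ 0.6084 -0.4588  0.05  ]
ctrl [0.4845 0.3936 0.04  ]
phone [ 0.4861 -0.408   0.    ]
```

View pics/crop1.png

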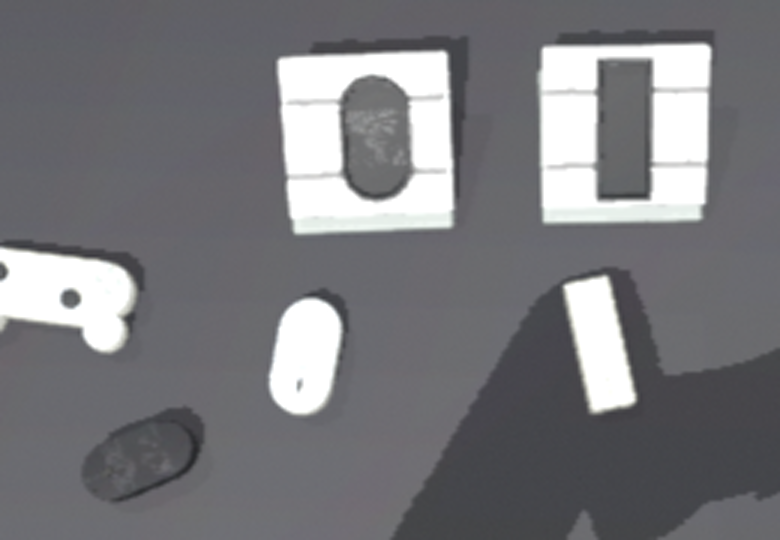

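The crop confirms the white mouse at crop pixel (305,356), with its wheel showing. The black look-alike is at (138,460), and the bank at (600,343). I'll move up to a wrist view of everything.

Request:
arm_command:
  targets:
    - [0.3, 0.45, 0.19, -0.1]
    - [0.63, 0.95, 0.19, -0.21]
    - [0.63, 0.95, 0.19, -0.21]
    - [0.63, 0.95, 0.19, -0.21]
    - [0.63, 0.95, 0.19, -0.21]
    - [0.63, 0.95, 0.19, -0.21]
    - [0.63, 0.95, 0.19, -0.21]
    - [0.63, 0.95, 0.19, -0.21]

```text
time: 0.82
tool_pos: [0.4116, -0.2277, 0.2628]
ee_rot: [3.142, 0.0, -0.003]
wrist_force: [1.3, -0.7, 0.3]
width: 0.0941
finger_force: 0.0
```

Request:
arm_command:
  targets:
    - [0.27, 0.4, 0.07, 0]
    - [0.27, 0.4, 0.07, 0]
    - [0.27, 0.4, 0.07, 0]
    - [0.27, 0.4, 0.07, 0]
    - [0.27, 0.4, 0.07, 0]
    - [0.27, 0.4, 0.07, 0]
    - [0.27, 0.4, 0.07, 0]
    - [0.27, 0.4, 0.07, 0]

```text
time: 1.48
tool_pos: [0.5465, -0.0282, 0.2969]
ee_rot: [3.141, 0.001, 0.0]
wrist_force: [-0.6, -0.5, -0.4]
width: 0.094
finger_force: 0.0
```

Run:
```python
from h import *
im,c=shot("wrist","w1"); print(robot.get_obs()["tool_pos"],robot.get_obs()["time"],c["extrinsics"][:3,3])
```

```text
[ 0.5459 -0.0294  0.2969] 1.5333 [ 0.6263 -0.0289  0.4757]
```

View pics/w1.png

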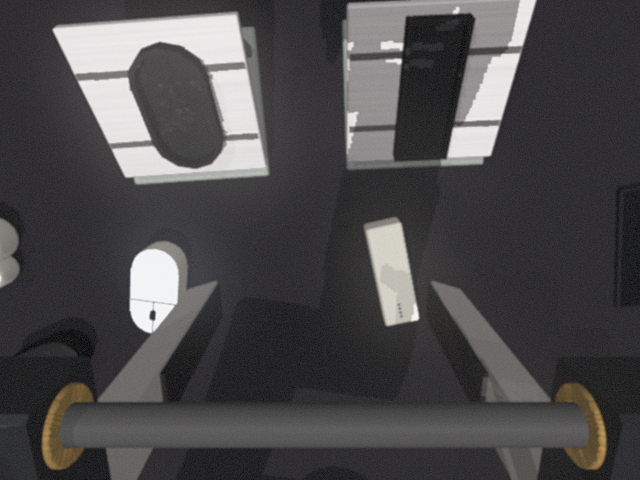

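The wrist view shows the mouse at (155,290), the bank at (392,272), the round-ended nest at (178,105) and the rectangular nest at (434,87). Next I'll measure the dock plates, the nests and the bank.

```bash
cat >> h.py <<'E'
S,C=.5,3**.5/2
def plate(c,low,high=None):
    "low: left,right lower corner pixels -> centre, yaw of face"
    a,b=onplane(c,low,.0275); d=a-b; yaw=np.arctan2(-d[0],d[1]); m=(a+b)/2
    x=np.array([np.cos(yaw),np.sin(yaw),0]); ctr=m+x*.075*C; ctr[2]=.065
    r=[np.r_[ctr],yaw,np.linalg.norm(d)]
    if high is not None:
        a2,b2=onplane(c,high,.1025); d2=a2-b2; m2=(a2+b2)/2; r+=[ (m+m2)/2,np.arctan2(-d2[0],d2[1]),np.linalg.norm(d2),np.linalg.norm(m2-m)]
    return r
def frame(ctr,yaw):
    return np.array([[np.cos(yaw)*C,-np.sin(yaw),-np.cos(yaw)*S],[np.sin(yaw)*C,np.cos(yaw),-np.sin(yaw)*S],[S,0,C]]).T  # rows x,y,z axes
def toplate(c,px,ctr,yaw,h):
    F=frame(ctr,yaw); p=onplane(c,px,ctr+F[2]*h,F[2]); return (p-ctr)@F.T
E
python3 - <<'E'
from h import *
im=cv2.imread("pics/w1.png"); c=cam("wrist"); g=cv2.cvtColor(im,cv2.COLOR_BGR2GRAY)
crit=(3,50,.01)
def sub(p): 
    q=np.array(p,np.float32).reshape(-1,1,2); return cv2.cornerSubPix(g,q,(4,4),(-1,-1),crit)[:,0]
m=sub([(126,178),(268,173),(55,28),(239,14)]); b=sub([(346,167),(491,155)])
print(m,b); 
M=plate(c,m[:2],m[2:]); B=plate(c,b); print("M",M); print("B",B)
for n,(ctr,yaw),roi in (("M",M[:2],(100,30,240,175)),("B",B[:2],(385,8,480,165))):
    x0,y0,x1,y1=roi; k=np.zeros_like(g); k[y0:y1,x0:x1]=(g[y0:y1,x0:x1]<75)*255
    k=cv2.morphologyEx(k,cv2.MORPH_OPEN,np.ones((13,13)))
    cn=max(cv2.findContours(k,0,1)[0],key=cv2.contourArea)[:,0]
    for h in (0,.014):
        P=toplate(c,cn,ctr,yaw,h)*1000; print(n,h,cn.min(0),cn.max(0),"x",P[:,0].min(),P[:,0].max(),"y",P[:,1].min(),P[:,1].max())
hsv=cv2.cvtColor(im,cv2.COLOR_BGR2HSV); k=((g>110)*255).astype(np.uint8); k[:205]=0;k[335:]=0;k[:,:350]=0;k[:,425:]=0
cn=max(cv2.findContours(k,0,1)[0],key=cv2.contourArea)[:,0]
print("bank",cv2.minAreaRect((onplane(c,cn,.03)[:,:2]*1000).astype(np.float32)))
k=((g>200)*255).astype(np.uint8); k[:240]=0;k[345:]=0;k[:,:110]=0;k[:,200:]=0
cn=max(cv2.findContours(k,0,1)[0],key=cv2.contourArea)[:,0]; P=onplane(c,cn,.034)*1000
print("mouse",P.min(0),P.max(0),cv2.minAreaRect(P[:,:2].astype(np.float32)))
E
```

```text
[[125.1689 177.0733]
 [268.295  174.5551]
 [ 51.7268  28.9365]
 [236.4877  11.9974]] [[346.6865 168.6957]
 [490.2322 155.2891]]
M [array([0.6314, 0.1046, 0.065 ]), np.float64(0.016491578077240134), np.float64(0.1510401545554506), array([0.6331, 0.1083, 0.065 ]), np.float64(0.08109452771831102), np.float64(0.14912149165406116), np.float64(0.1533093401368707)]
B [array([ 0.6452, -0.123 ,  0.065 ]), np.float64(0.09156812422341501), np.float64(0.14970533750711146)]
M 0 [181 148] [206 165] x -61.267077565391816 -40.417071485447444 y -16.432984380313595 12.569756768136697
M 0.014 [181 148] [206 165] x -51.154129492731684 -31.1157106751674 y -21.0386800601213 6.835128310087285
B 0 [394  14] [472 160] x -73.62669102070224 69.15483199883919 y -34.02096186290354 26.298613144998452
B 0.014 [394  14] [472 160] x -63.18118602183606 74.06625478793174 y -29.05280597718269 28.92883706380329
bank ((457.4896240234375, -106.82068634033203), (126.35188293457031, 40.95954132080078), 13.248468399047852)
mouse [387.2255 131.6724  34.    ] [487.7282 190.2598  34.    ] ((437.322265625, 160.72177124023438), (52.332889556884766, 102.08213806152344), 80.94074249267578)
```

Request:
arm_command:
  targets:
    - [0.2, 0.27, -0.09, 0]
    - [0.2, 0.27, -0.09, 0]
    - [0.2, 0.27, -0.09, 0]
    - [0.2, 0.27, -0.09, 0]
    - [0.2, 0.27, -0.09, 0]
    - [0.2, 0.27, -0.09, 0]
    - [0.2, 0.27, -0.09, 0]
    - [0.2, 0.27, -0.09, 0]

```text
time: 2.2
tool_pos: [0.6457, 0.1031, 0.254]
ee_rot: [3.141, -0.001, -0.006]
wrist_force: [0.4, -0.6, 0.9]
width: 0.0941
finger_force: 0.0
```

Run:
```python
from h import *
import pickle
im,c=shot("wrist","wm"); pickle.dump(c,open("wm.pkl","wb")); print(c["extrinsics"][:3,3],robot.get_obs()["tool_pos"])
```

```text
[0.7249 0.102  0.4331] [0.6458 0.1032 0.2545]
```

Request:
arm_command:
  targets:
    - [0.02, -0.46, 0, 0]
    - [0.02, -0.46, 0, 0]
    - [0.02, -0.46, 0, 0]
    - [0.02, -0.46, 0, 0]
    - [0.02, -0.46, 0, 0]
    - [0.02, -0.46, 0, 0]
    - [0.02, -0.46, 0, 0]
    - [0.02, -0.46, 0, 0]

```text
time: 2.92
tool_pos: [0.6551, -0.1273, 0.254]
ee_rot: [3.141, -0.002, -0.008]
wrist_force: [-0.2, 0.7, -0.1]
width: 0.0941
finger_force: 0.0
```

Run:
```python
from h import *
import pickle
im,c=shot("wrist","wb"); pickle.dump(c,open("wb.pkl","wb")); print(c["extrinsics"][:3,3],robot.get_obs()["tool_pos"])
a=cv2.imread("pics/wm.png");b=cv2.imread("pics/wb.png")
cv2.imwrite("pics/both.png",np.hstack([a[:,120:520],b[:,120:520]]))
```

```text
[ 0.7343 -0.1287  0.433 ] [ 0.6554 -0.1257  0.254 ]
```

View pics/both.png

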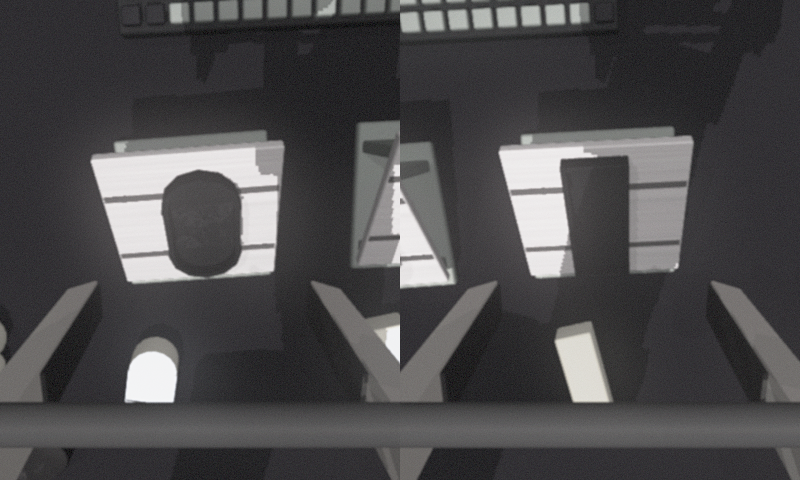

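The side-by-side view shows the mouse plate's lower corners at (128,282) and (273,272), with its nest spanning x 162–243. The bank plate's lower corners are at (532,277) and (677,268), with its nest spanning x 560–628. I'll extract these exactly.

Run:
```python
from h import *
import pickle
def linefit(g,c,p,q,dirn,n=60):
    "edge points by max gradient along dirn around segment p-q, robust line fit, returns two endpoints pixels"
    p,q,dirn=map(np.float64,(p,q,dirn)); out=[]
    gs=cv2.GaussianBlur(g,(0,0),1.2).astype(np.float32); t=np.arange(-7,7.01,.25)
    for s in np.linspace(.05,.95,n):
        xy=(p+(q-p)*s)+t[:,None]*dirn
        v=cv2.remap(gs,xy[:,0].astype(np.float32)[None],xy[:,1].astype(np.float32)[None],1)[0]
        d=np.gradient(v); i=np.argmax(-d); 
        if -d[i]>1: out.append(xy[i])
    vx,vy,x0,y0=cv2.fitLine(np.float32(out),cv2.DIST_HUBER,0,.01,.01)[:,0]
    return np.array([x0,y0]),np.array([vx,vy])
def inter(a,b): 
    s=np.linalg.solve(np.c_[a[1],-b[1]],b[0]-a[0]); return a[0]+a[1]*s[0]
for n,sd in (("m",dict(L=((92,160),(128,280)),R=((284,145),(274,270)),D=((130,282),(272,273)),U=((95,156),(283,143)),nl=((162,195),(167,250)),nr=((243,190),(242,250)),nu=((190,171),(212,171)),nd=((190,275),(218,275)))),
             ("b",dict(L=((100,152),(131,275)),R=((292,140),(278,267)),D=((133,277),(172,275)),U=((102,148),(290,138)),nl=((161,165),(174,265)),nr=((229,165),(229,265)),nu=((163,158),(226,157))))):
    g=cv2.cvtColor(cv2.imread(f"pics/w{n}.png"),cv2.COLOR_BGR2GRAY); c=pickle.load(open(f"w{n}.pkl","rb"))
    off=np.array([120,0]); f={}
    dirs=dict(L=(-1,0),R=(1,0),D=(0,1),U=(0,-1),nl=(1,0),nr=(-1,0),nu=(0,1),nd=(0,-1))
    for k,(p,q) in sd.items(): f[k]=linefit(g,c,np.array(p)+off,np.array(q)+off,dirs[k])
    ll,lr,ul,ur=inter(f["D"],f["L"]),inter(f["D"],f["R"]),inter(f["U"],f["L"]),inter(f["U"],f["R"])
    P=plate(c,[ll,lr],[ul,ur]); print(n,"corners",ll,lr,ul,ur); print(P)
    # side-edge yaw: intersect side lines with z-varying edge: use plate plane
    for yaw in (.03,.05,.07):
        e=plate(c,[ll,lr])[0]; t=[toplate(c,[f[k][0]-f[k][1]*40,f[k][0]+f[k][1]*40],e,yaw,0)*1000 for k in "LR"]
        print(yaw,"L",t[0][:,1],"R",t[1][:,1], "D",(toplate(c,[ll,lr],e,yaw,0)*1000)[:,:2].ravel())
    yaw=.05
    for k in f:
        if k[0]=="n":
            for h in (0,.014): print(k,h,(toplate(c,[f[k][0]-f[k][1]*25,f[k][0]+f[k][1]*25],P[0],yaw,h)*1000)[:,:2].ravel())
```

```text
m corners [248.0841 283.5191] [393.1481 273.4338] [209.6846 159.4323] [403.5626 143.9932]
[array([0.6328, 0.1104, 0.065 ]), np.float64(0.06909701950180416), np.float64(0.14846957824782858), array([0.6343, 0.1106, 0.065 ]), np.float64(0.07310396291343814), np.float64(0.1488648986463482), np.float64(0.15262767712924352)]
0.03 L [76.6609 73.5517] R [-75.2883 -71.8206] D [-79.262   72.0746 -70.6363 -76.3644]
0.05 L [75.4294 73.9201] R [-74.7313 -72.9039] D [-77.0942  73.2031 -72.8815 -75.2985]
0.07 L [74.1681 74.2456] R [-74.1295 -73.9558] D [-74.9004  74.2825 -75.0995 -74.1834]
nl 0 [ 34.3659  26.8361 -26.3339  27.2126]
nl 0.014 [ 46.1133  24.7903 -11.4728  25.1475]
nr 0 [ 33.3095 -40.5989 -27.7686 -42.6494]
nr 0.014 [ 45.1111 -39.1856 -12.834  -41.1309]
nu 0 [ 63.6597  10.1034  58.1246 -29.1229]
nu 0.014 [ 73.9044   8.916   68.6533 -28.2982]
nd 0 [-69.4729  20.6429 -72.2032 -29.965 ]
nd 0.014 [-52.399   18.9148 -54.9893 -29.0971]
b corners [251.0538 277.8212] [397.2723 269.5134] [218.2032 151.5187] [414.0015 133.8469]
[array([ 0.6475, -0.1244,  0.065 ]), np.float64(0.053709052703063455), np.float64(0.14897749884632766), array([ 0.6497, -0.1251,  0.065 ]), np.float64(0.08111671393911948), np.float64(0.14953484389406327), np.float64(0.15371668420355314)]
0.03 L [74.4048 73.5757] R [-75.2736 -74.0672] D [-77.5816  73.1821 -72.3813 -75.7845]
0.05 L [73.1931 73.9361] R [-74.8542 -75.2279] D [-75.4063  74.2888 -74.5928 -74.696 ]
0.07 L [71.9526 74.2542] R [-74.3914 -76.3574] D [-73.2056  75.3469 -76.7769 -73.559 ]
nl 0 [ 36.9231  28.8489 -22.0591  29.5008]
nl 0.014 [48.2047 26.9443 -7.7799 27.5631]
nr 0 [ 29.3409 -26.1852 -31.5669 -25.7724]
nr 0.014 [ 41.0079 -25.2928 -16.8046 -24.9011]
nu 0 [ 67.4345  25.9436  67.498  -12.8933]
nu 0.014 [ 77.1654  24.1867  77.2257 -12.6764]
```

Dock estimates:

| Dock | Face centre (m) | Yaw (rad) | Nest y (mm) |
|---|---|---|---|
| Bank | (0.6487, -0.1247) | 0.048 | +1 |
| Mouse | (0.635, 0.1105) | 0.067 | -7.7 |

The bank itself is at (0.4545, -0.1075), yaw 0.231. I'll grasp it high across its width, so it can pivot between the pads as it is lowered onto the slope.

Request:
arm_command:
  targets:
    - [-0.402, 0.036, -0.348, 0.114]
    - [-0.402, 0.036, -0.348, 0.114]
    - [-0.402, 0.036, -0.348, 0.114]
    - [-0.402, 0.036, -0.348, 0.114]
    - [-0.402, 0.036, -0.348, 0.114]
    - [-0.402, 0.036, -0.348, 0.114]
    - [-0.402, 0.036, -0.348, 0.114]
    - [-0.402, 0.036, -0.348, 0.114]

```text
time: 3.63
tool_pos: [0.4496, -0.1037, 0.0752]
ee_rot: [-3.137, 0.007, 0.237]
wrist_force: [0.4, 0.6, 0.6]
width: 0.094
finger_force: 0.0
```

Run:
```python
from h import *
im,c=shot("wrist","g1"); o=robot.get_obs(); print(o["tool_pos"],o["ee_rot"])
g=cv2.cvtColor(im,cv2.COLOR_RGB2GRAY); k=((g>125)*255).astype(np.uint8)
for cn in cv2.findContours(k,0,1)[0]:
    if cv2.contourArea(cn)>1500:
        P=onplane(c,cn[:,0],.03)[:,:2]; print(cn[:,0].min(0),cn[:,0].max(0),cv2.minAreaRect((P*1000).astype(np.float32)))
```

```text
[ 0.4532 -0.1049  0.0779] [-3.1404  0.0011  0.2372]
[432 282] [548 400] ((421.62603759765625, -209.64959716796875), (109.10580444335938, 20.048141479492188), 53.55189514160156)
[ 99 282] [215 400] ((373.3418273925781, -27.020748138427734), (29.446321487426758, 110.19456481933594), 63.66592025756836)
[294 144] [370 350] ((456.60235595703125, -106.41976928710938), (120.05743408203125, 40.07388687133789), 13.170700073242188)
[286   0] [613  70] ((577.265380859375, -133.84751892089844), (30.67340087890625, 153.8046112060547), 13.572714805603027)
```

View pics/g1.png

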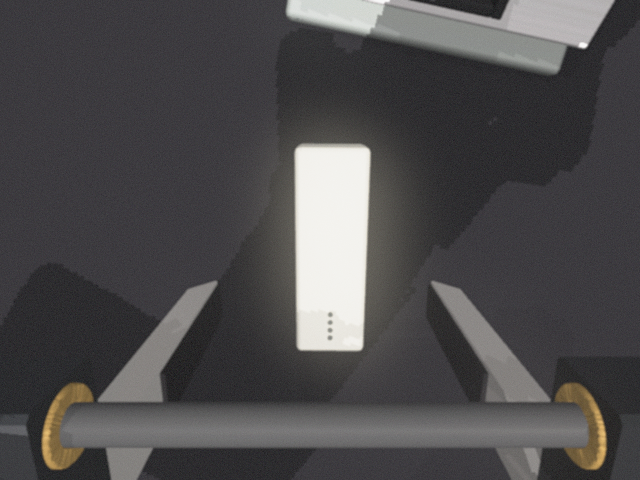

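The bank lies between the fingers, at pixels (295–370, 144–350). It measures 120 x 40 mm, centred at (0.456, -0.106). I'll lower and grip.

Request:
arm_command:
  targets:
    - [0.006, -0.003, -0.06, 0]
    - [0.006, -0.003, -0.1, 0]
    - [0.006, -0.003, -0.123, 0]
    - [0.006, -0.003, -0.123, 0]
    - [0.006, -0.003, -0.123, 0]

```text
time: 4.1
tool_pos: [0.4595, -0.1081, 0.0182]
ee_rot: [3.141, -0.001, 0.237]
wrist_force: [-0.2, 0.2, 0.1]
width: 0.0941
finger_force: 0.0
```

Request:
arm_command:
  targets:
    - [0, 0, 0, 0]
    - [0, 0, 0, 0]
    - [0, 0, 0, 0]
    - [0, 0, 0, 0]
    - [0, 0, 0, 0]
    - [0, 0, 0, 0]
  claw: 1

```text
time: 4.6
tool_pos: [0.4582, -0.1082, 0.0174]
ee_rot: [3.141, -0.0, 0.236]
wrist_force: [-0.6, -0.7, -0.3]
width: 0.0573
finger_force: 0.0
```

Request:
arm_command:
  targets:
    - [0, 0, 0, 0]
    - [0, 0, 0, 0]
    - [0, 0, 0, 0]
    - [0, 0, 0, 0]
    - [0, 0, 0, 0]
    - [0, 0, 0, 0]

```text
time: 5.1
tool_pos: [0.4579, -0.1077, 0.0171]
ee_rot: [-3.141, 0.0, 0.236]
wrist_force: [-1.2, 2.4, 1.6]
width: 0.0398
finger_force: 30.0
```

Request:
arm_command:
  targets:
    - [0, 0, 0.1, 0]
    - [0, 0, 0.2, 0]
    - [0, 0, 0.26, 0]
    - [0, 0, 0.26, 0]
    - [0, 0, 0.26, 0]
    - [0, 0, 0.26, 0]

```text
time: 5.6
tool_pos: [0.4575, -0.1083, 0.1459]
ee_rot: [3.142, 0.001, 0.236]
wrist_force: [-1.0, -0.2, -3.0]
width: 0.0395
finger_force: 30.0
```

Run:
```python
from h import *
im,c=shot("wrist","g2"); o=robot.get_obs(); print(o["tool_pos"],o["ee_rot"],o["width"],o["finger_force"])
g=cv2.cvtColor(im,cv2.COLOR_RGB2GRAY); k=((g>125)*255).astype(np.uint8)
for cn in cv2.findContours(k,0,1)[0]:
    if cv2.contourArea(cn)>1500:
        P=onplane(c,cn[:,0],o["tool_pos"][2]+.0125)[:,:2]; print(cn[:,0].min(0),cn[:,0].max(0),cv2.minAreaRect((P*1000).astype(np.float32)))
```

```text
[ 0.4567 -0.108   0.1446] [-3.1398  0.0039  0.2355] 0.03952067471996165 29.99601423740387
[373 282] [425 364] ((458.971923828125, -142.65122985839844), (43.80281448364258, 13.649214744567871), 30.806543350219727)
[222 168] [374 402] ((461.2948913574219, -95.08134460449219), (107.43641662597656, 65.30482482910156), 13.238840103149414)
[284   0] [536  90] ((569.9552001953125, -112.68064880371094), (26.781309127807617, 88.80856323242188), 3.4969027042388916)
[6 0] [161  28] ((549.4736328125, 0.6141300201416016), (9.013433456420898, 54.82096862792969), 13.535292625427246)
```

View pics/g2.png

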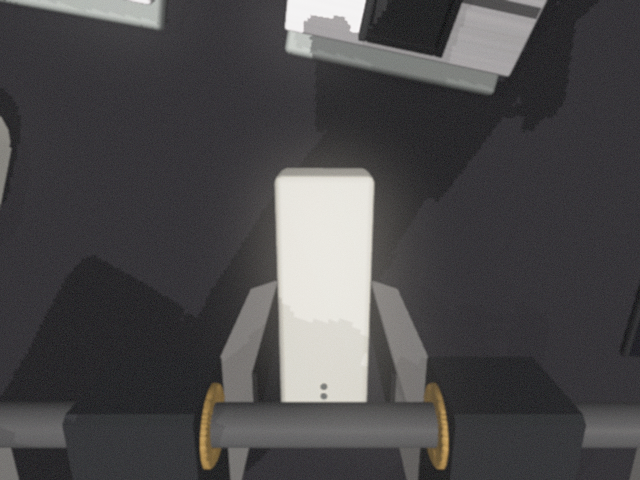

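The bank is gripped level, with its far top edge at about row 180. I'll find its centre relative to the TCP and carry it above the dock.

Run:
```python
from h import *
c=cam("wrist"); o=robot.get_obs(); g=cv2.cvtColor(cv2.imread("pics/g2.png"),cv2.COLOR_BGR2GRAY)
print(g[160:192:1,325])
for v in (168,181,183):
  P=onplane(c,(325,v),o["tool_pos"][2]+.0129)[0]-o["tool_pos"]; y=o["ee_rot"][2]; print(v,P[0]*np.cos(y)+P[1]*np.sin(y),-P[0]*np.sin(y)+P[1]*np.cos(y))
```

```text
[ 67  68  68  70  68  66  68  88 117 143 152 152 155 157 158 172 196 213
 221 223 227 228 228 231 230 230 230 229 229 230 231 230]
168 0.060700038895595936 -0.0010928558221706738
181 0.05565365186407992 -0.0011011106285988056
183 0.05486959678879571 -0.0011023931744747143
```

Request:
arm_command:
  targets:
    - [0.1, 0, 0.05, -0.03]
    - [0.2, -0.01, 0.05, -0.06]
    - [0.3, -0.02, 0.05, -0.09]
    - [0.35, -0.032, 0.0, -0.09]
    - [0.35, -0.032, 0.0, -0.09]
    - [0.35, -0.032, 0.0, -0.09]
    - [0.35, -0.032, 0.0, -0.09]
    - [0.35, -0.032, 0.0, -0.09]

```text
time: 6.32
tool_pos: [0.6314, -0.1239, 0.145]
ee_rot: [-3.14, 0.004, 0.047]
wrist_force: [-0.4, -0.1, -2.7]
width: 0.0398
finger_force: 30.0
```

Request:
arm_command:
  targets:
    - [0.01, -0.001, -0.02, 0]
    - [0.01, -0.001, -0.04, 0]
    - [0.01, -0.001, -0.05, 0]
    - [0.01, -0.001, -0.05, 0]

```text
time: 6.65
tool_pos: [0.6363, -0.1242, 0.1199]
ee_rot: [-3.14, 0.004, 0.047]
wrist_force: [-0.1, -0.1, -2.8]
width: 0.0397
finger_force: 30.0
```

Request:
arm_command:
  targets:
    - [0, 0, -0.004, 0]
    - [0, 0, -0.008, 0]
    - [0, 0, -0.012, 0]
    - [0, 0, -0.012, 0]

```text
time: 6.98
tool_pos: [0.6378, -0.1246, 0.1161]
ee_rot: [-3.142, 0.0, 0.047]
wrist_force: [-1.7, -0.1, -2.0]
width: 0.0399
finger_force: 30.0
```

Request:
arm_command:
  targets:
    - [0, 0, -0.003, 0]
    - [0, 0, -0.006, 0]
    - [0, 0, -0.006, 0]

```text
time: 7.23
tool_pos: [0.6378, -0.1246, 0.1131]
ee_rot: [-3.142, 0.001, 0.047]
wrist_force: [-2.3, 1.4, -1.2]
width: 0.0397
finger_force: 30.0
```

Request:
arm_command:
  targets:
    - [0, 0, -0.003, 0]
    - [0, 0, -0.006, 0]
    - [0, 0, -0.006, 0]

```text
time: 7.48
tool_pos: [0.6376, -0.1247, 0.1111]
ee_rot: [3.141, 0.001, 0.047]
wrist_force: [-5.5, 0.7, 3.4]
width: 0.0396
finger_force: 30.0
```

Request:
arm_command:
  targets:
    - [-0.003, 0, 0, 0]
    - [-0.006, 0, 0, 0]
    - [-0.006, 0, 0, 0]

```text
time: 7.73
tool_pos: [0.6358, -0.1248, 0.1104]
ee_rot: [3.141, -0.002, 0.047]
wrist_force: [-1.0, 0.3, -0.4]
width: 0.0398
finger_force: 30.0
```

Request:
arm_command:
  targets:
    - [0, 0, -0.004, 0]
    - [0, 0, -0.008, 0]
    - [0, 0, -0.008, 0]

```text
time: 7.98
tool_pos: [0.6347, -0.1248, 0.106]
ee_rot: [3.141, 0.001, 0.047]
wrist_force: [-3.3, 1.0, 3.5]
width: 0.0396
finger_force: 30.0
```

Run:
```python
from h import *
im,c=shot("side","s1")
cv2.imwrite("pics/s1c.png",cv2.resize(im[150:290,190:390,::-1],None,fx=4,fy=4,interpolation=cv2.INTER_CUBIC))
```

```text
(no output)
```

View pics/s1c.png

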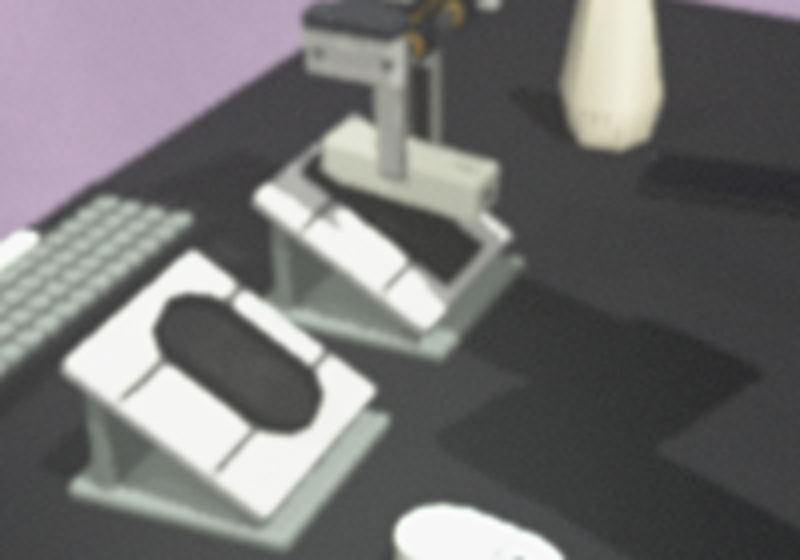

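The side view shows the bank in the pocket's upper end at crop (410,165), starting to pivot. I'll keep lowering and watch the force.

Request:
arm_command:
  targets:
    - [0, 0, -0.004, 0]
    - [0, 0, -0.008, 0]
    - [0, 0, -0.012, 0]
    - [0, 0, -0.012, 0]

```text
time: 8.37
tool_pos: [0.634, -0.1248, 0.0992]
ee_rot: [-3.141, 0.003, 0.047]
wrist_force: [-4.6, -0.5, 2.7]
width: 0.0399
finger_force: 30.0
```

Request:
arm_command:
  targets:
    - [0, 0, -0.004, 0]
    - [0, 0, -0.008, 0]
    - [0, 0, -0.012, 0]
    - [0, 0, -0.012, 0]

```text
time: 8.7
tool_pos: [0.634, -0.1247, 0.0932]
ee_rot: [-3.141, 0.003, 0.047]
wrist_force: [-4.9, -0.0, 1.9]
width: 0.0398
finger_force: 30.0
```

Request:
arm_command:
  targets:
    - [0.0, 0, -0.003, 0]
    - [0.001, 0, -0.006, 0]
    - [0.001, 0, -0.008, 0]
    - [0.001, 0, -0.008, 0]

```text
time: 9.03
tool_pos: [0.6345, -0.1247, 0.0894]
ee_rot: [-3.141, 0.003, 0.047]
wrist_force: [-6.3, 1.1, 1.9]
width: 0.0399
finger_force: 30.0
```

Request:
arm_command:
  targets:
    - [0.001, 0, -0.002, 0]
    - [0.001, 0, -0.004, 0]
    - [0.001, 0, -0.004, 0]

```text
time: 9.28
tool_pos: [0.6348, -0.1247, 0.0874]
ee_rot: [-3.141, 0.003, 0.047]
wrist_force: [-6.0, -0.1, 1.6]
width: 0.0396
finger_force: 30.0
```

Request:
arm_command:
  targets:
    - [0, 0, -0.002, 0]
    - [0, 0, -0.004, 0]
    - [0, 0, -0.004, 0]

```text
time: 9.53
tool_pos: [0.6351, -0.1246, 0.0856]
ee_rot: [-3.141, 0.002, 0.047]
wrist_force: [-5.5, 0.9, 1.5]
width: 0.0395
finger_force: 30.0
```

Request:
arm_command:
  targets:
    - [0, 0, -0.002, 0]
    - [0, 0, -0.004, 0]
    - [0, 0, -0.004, 0]

```text
time: 9.78
tool_pos: [0.6351, -0.1246, 0.0855]
ee_rot: [-3.142, 0.002, 0.047]
wrist_force: [-7.3, 0.8, 8.5]
width: 0.0398
finger_force: 30.0
```

Run:
```python
from h import *
im,c=shot("side","s2"); w,_=shot("wrist","s2w")
a=cv2.resize(im[160:260,235:335,::-1],(600,600),interpolation=cv2.INTER_CUBIC)
b=cv2.resize(w[100:460,220:440,::-1],(200,327))
cv2.imwrite("pics/s2c.png",np.hstack([a,np.vstack([b,np.zeros((273,200,3),np.uint8)])]))
```

```text
(no output)
```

View pics/s2c.png

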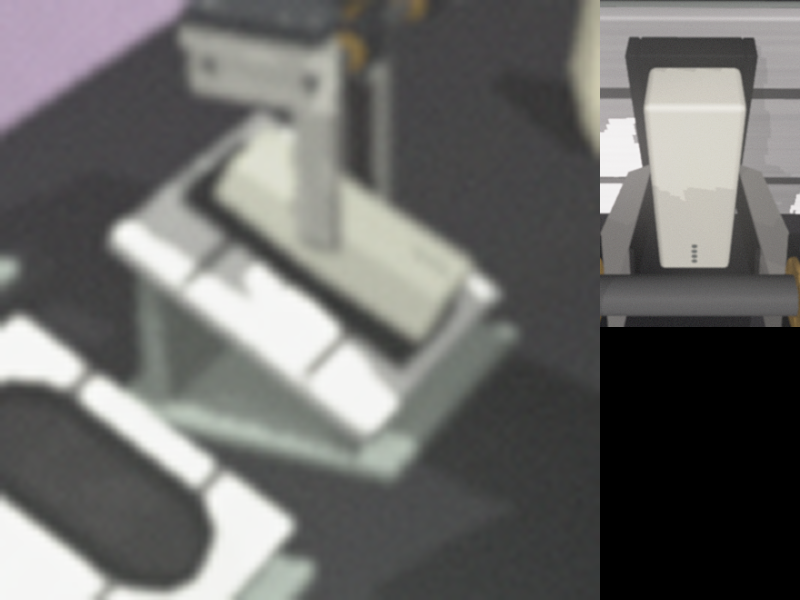

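The bank is in the nest's outline at side-crop (330,260) and looks parallel to the nest. I'll measure its tilt from the vanishing direction of its two long top edges.

```bash
cat >> h.py <<'E'
def edge(g,p,q,dirn,n=60,t=7):
    "bright->dark step along dirn near segment p-q; robust line (point, direction)"
    p,q,dirn=map(np.float64,(p,q,dirn)); out=[]; gs=cv2.GaussianBlur(g,(0,0),1).astype(np.float32); t=np.arange(-t,t+.01,.25)
    for s in np.linspace(.03,.97,n):
        xy=(p+(q-p)*s)+t[:,None]*dirn; v=cv2.remap(gs,xy[:,0].astype(np.float32)[None],xy[:,1].astype(np.float32)[None],1)[0]
        d=np.gradient(v); i=np.argmax(-d); out.append(xy[i])
    vx,vy,x0,y0=cv2.fitLine(np.float32(out),cv2.DIST_HUBER,0,.01,.01)[:,0]
    r=np.abs((np.array(out)-[x0,y0])@[-vy,vx]); print("edge res",np.median(r)); return np.array([x0,y0]),np.array([vx,vy])
def inter(a,b):
    s=np.linalg.solve(np.c_[a[1],-b[1]],b[0]-a[0]); return a[0]+a[1]*s[0]
def axis3(c,e1,e2):
    N=[np.cross(*ray(c,[e[0]-60*e[1],e[0]+60*e[1]])[1]) for e in (e1,e2)]; d=np.cross(*N); d/=np.linalg.norm(d); return d*np.sign(d[0])
E
python3 - <<'E'
from h import *
c=cam("wrist"); g=cv2.cvtColor(cv2.imread("pics/s2w.png"),cv2.COLOR_BGR2GRAY)
s=1.1; P=lambda x,y:((x-600)*s+220,y*s+100)
L=edge(g,P(650,120),P(660,262),(-1,0)); Rr=edge(g,P(742,120),P(731,262),(1,0))
d=axis3(c,L,Rr); print("dir",d,"pitch deg",np.degrees(np.arcsin(d[2])),"yaw",np.arctan2(d[1],d[0]),L,Rr)
for r in (215,300,380): print(r,g[int(r),270:385:3])
print("col 325:",g[130:240:2,325]); print("near",g[380:402,325])
E
```

```text
edge res 0.2663759051743338
edge res 0.25455033400931454
dir [0.9085 0.0415 0.4158] pitch deg 24.567934514711343 yaw 0.04564589005236281 (array([277.5625, 310.1   ], dtype=float32), array([0.1057, 0.9944], dtype=float32)) (array([369.9792, 308.1091], dtype=float32), array([ 0.1108, -0.9938], dtype=float32))
215 [184 212 222 223 219 219 222 221 220 224 220 220 219 220 220 221 222 221
 221 220 221 221 222 220 220 221 218 222 218 221 220 220 220 220 219 208
 191  87  77]
300 [140  93 120 194 211 213 211 212 213 212 214 212 212 212 213 213 211 211
 213 214 214 212 211 214 214 213 213 211 214 211 210 210 208 193  97  93
 132 135 134]
380 [ 47  51  50  54  52 123 178 191 191 192 191 192 195 193 190 195 193 160
 140 186 195 193 192 196 191 190 191 197 193 190 184  88  62  62  61  58
  60  55  54]
col 325: [165 164 165 159 164 135  71  64  59  63  64  64  70  71  66  74  75  67
  67  67  69  67 117 185 193 199 198 200 198 198 201 201 204 205 204 204
 203 205 203 203 204 210 215 224 233 228 222 215 214 213 214 214 215 215
 213]
near [152 128 116 140 171 162 135 118 135 170 186 192 194 178 134  77  54  53
  55  57  58  57]
```

Run:
```python
from h import *
c=cam("wrist"); ctr=np.array([.6487,-.1247,.065])
print("cam in plate",(c["extrinsics"][:3,3]-ctr)@frame(ctr,.048).T)
for v,h in ((141,0),(141,.014),(175,.004),(175,.006),(218,.034)): print(v,h,toplate(c,(325,v),ctr,.048,h)[0]*1000)
for e,h in (((277.5,310),.034),((370,308),.034)): print(toplate(c,e,ctr,.048,.036)[0]*1000)
# rim lateral edges
g=cv2.cvtColor(cv2.imread("pics/s2w.png"),cv2.COLOR_BGR2GRAY); print(g[165,230:420:2]); print([ (toplate(c,(u,165),ctr,.048,.014)[0]*1000)[1] for u in (250,390)])
```

```text
cam in plate [ 0.1569 -0.0001  0.1395]
141 0 [66.2584 -0.5702  0.    ]
141 0.014 [75.3581 -0.5275 14.    ]
175 0.004 [53.1541 -0.5862  4.    ]
175 0.006 [54.6858 -0.5797  6.    ]
218 0.034 [57.8971 -0.5213 34.    ]
[ 6.2128 19.5798 36.    ]
[  7.6836 -19.6204  36.    ]
[161 163 167 165 165 162 163 162 162 111  71  71  71  68  67  62  69  66
  69  63  64  68  66  67  64  67  70  69  73  66  72  68  63  71  66  68
  67  67  67  69  70  68  66  65  66  68  67  69  66  68  68  72  68  67
  68  67  72  69  69  66  64  72  73  67  63  70  66  65  68  66  69  60
  66  67  64  64  62  64  69  65  61  93 146 147 152 152 159 167 163 164
 169 167 166 167 165]
[np.float64(26.50272604676777), np.float64(-23.984878475559313)]
```

The bank is pitched 24.6°, so its near edge is resting on the lower wall and it sits about 4–5 mm too far down the slope. I'll slide it upslope and then keep lowering.

Request:
arm_command:
  targets:
    - [0.001, 0, 0.004, 0]
    - [0.004, 0, 0.006, 0]
    - [0.008, 0, 0.007, 0]
    - [0.008, 0, 0.007, 0]
    - [0.008, 0, 0.007, 0]

```text
time: 10.3
tool_pos: [0.6371, -0.1246, 0.0865]
ee_rot: [-3.141, 0.008, 0.047]
wrist_force: [-10.3, -0.4, 3.4]
width: 0.0397
finger_force: 30.0
```

Request:
arm_command:
  targets:
    - [0, 0, -0.002, 0]
    - [0, 0, -0.004, 0]
    - [0, 0, -0.004, 0]

```text
time: 10.55
tool_pos: [0.6371, -0.1245, 0.0865]
ee_rot: [-3.141, 0.007, 0.047]
wrist_force: [-11.2, 0.9, 9.6]
width: 0.04
finger_force: 30.0
```

```bash
cat > bm.py <<'E'
from h import *
import sys
im,c=shot("wrist",sys.argv[1]); o=robot.get_obs(); g=cv2.cvtColor(im,cv2.COLOR_RGB2GRAY)
ctr=np.array([.6487,-.1247,.065])
# start points from rows: left/right bright extents
def ext(r):
    b=np.where(g[r,240:410]>175)[0] if r<330 else np.where(g[r,262:390]>150)[0]-0
    o=240 if r<330 else 262
    return b.min()+o,b.max()+o
L=edge(g,(271,232),(286,388),(-1,0)); Rr=edge(g,(376,232),(364,388),(1,0))
d=axis3(c,L,Rr); print("pitch deg",np.degrees(np.arcsin(d[2])),"yaw",np.arctan2(d[1],d[0]),o["tool_pos"])
col=cv2.GaussianBlur(g,(0,0),1)[:,325].astype(int); dd=np.diff(col[120:245]); print("edges rows",[(120+i,dd[i]) for i in np.argsort(-abs(dd))[:6]])
i=200+np.argmax(col[200:240]); print("far top row",i,toplate(c,(325,i),ctr,.048,.034)[0]*1000)
E
python3 bm.py s3w
```

```text
edge res 0.2823387937828684
edge res 0.25415742316991036
pitch deg 24.744733345737366 yaw 0.04627735361797494 [ 0.6371 -0.1245  0.0865]
edges rows [(np.int64(176), np.int64(37)), (np.int64(146), np.int64(-30)), (np.int64(175), np.int64(30)), (np.int64(145), np.int64(-29)), (np.int64(177), np.int64(27)), (np.int64(147), np.int64(-19))]
far top row 219 [60.1844 -0.5368 34.    ]
```

Request:
arm_command:
  targets:
    - [0, 0, 0.006, 0]
    - [0.002, 0, 0.009, 0]
    - [0.004, 0, 0.01, 0]
    - [0.004, 0, 0.01, 0]

```text
time: 10.93
tool_pos: [0.6407, -0.1244, 0.089]
ee_rot: [-3.141, 0.005, 0.047]
wrist_force: [-5.3, 0.3, -1.0]
width: 0.0397
finger_force: 30.0
```

Request:
arm_command:
  targets:
    - [0, 0, -0.003, 0]
    - [0, 0, -0.006, 0]
    - [0, 0, -0.009, 0]
    - [0, 0, -0.009, 0]

```text
time: 11.27
tool_pos: [0.6413, -0.1243, 0.0858]
ee_rot: [-3.141, 0.002, 0.047]
wrist_force: [-5.1, 0.9, 2.1]
width: 0.0396
finger_force: 30.0
```

```bash
python3 bm.py s4w
```

```text
edge res 0.26717889563739805
edge res 0.26787020565693254
pitch deg 27.521553684120423 yaw 0.046278265814020836 [ 0.6413 -0.1243  0.0858]
edges rows [(np.int64(187), np.int64(40)), (np.int64(188), np.int64(33)), (np.int64(157), np.int64(-31)), (np.int64(156), np.int64(-28)), (np.int64(186), np.int64(28)), (np.int64(158), np.int64(-18))]
far top row 225 [62.9509 -0.5596 34.    ]
```

The bank is now dropping in (27.5°). I'll continue down.

Request:
arm_command:
  targets:
    - [0, 0, -0.002, 0]
    - [0, 0, -0.004, 0]
    - [0, 0, -0.004, 0]

```text
time: 11.57
tool_pos: [0.6417, -0.1244, 0.0843]
ee_rot: [-3.141, 0.001, 0.047]
wrist_force: [-5.1, 1.9, 1.7]
width: 0.04
finger_force: 30.0
```

Request:
arm_command:
  targets:
    - [0, 0, -0.002, 0]
    - [0, 0, -0.004, 0]
    - [0, 0, -0.004, 0]

```text
time: 11.82
tool_pos: [0.6419, -0.1243, 0.0836]
ee_rot: [-3.141, 0.0, 0.047]
wrist_force: [-7.6, 1.3, 6.4]
width: 0.0397
finger_force: 30.0
```

```bash
python3 bm.py s5w
```

```text
edge res 0.26506239589999103
edge res 0.270019642478353
pitch deg 29.767929793666593 yaw 0.045579572298756324 [ 0.6419 -0.1243  0.0836]
edges rows [(np.int64(189), np.int64(39)), (np.int64(190), np.int64(35)), (np.int64(159), np.int64(-31)), (np.int64(158), np.int64(-30)), (np.int64(188), np.int64(27)), (np.int64(191), np.int64(20))]
far top row 230 [61.9522 -0.5218 34.    ]
```

It is flat at 29.8°. I'll release and lift.

Request:
arm_command:
  targets:
    - [0, 0, 0.001, 0]
    - [0, 0, 0.002, 0]
    - [0, 0, 0.002, 0]
    - [0, 0, 0.002, 0]
    - [0, 0, 0.002, 0]
    - [0, 0, 0.002, 0]
    - [0, 0, 0.002, 0]
    - [0, 0, 0.002, 0]
  claw: 0

```text
time: 12.53
tool_pos: [0.6421, -0.1247, 0.083]
ee_rot: [3.141, -0.0, 0.047]
wrist_force: [0.1, -0.4, -0.3]
width: 0.0898
finger_force: 0.0
```

Request:
arm_command:
  targets:
    - [0, 0, 0.05, 0]
    - [0, 0, 0.12, 0]
    - [0, 0, 0.2, 0]
    - [-0.05, 0, 0.28, 0]
    - [-0.05, 0, 0.3, 0]
    - [-0.05, 0, 0.3, 0]
    - [-0.05, 0, 0.3, 0]

```text
time: 13.12
tool_pos: [0.6175, -0.1248, 0.2342]
ee_rot: [3.141, -0.003, 0.047]
wrist_force: [-1.2, -0.4, 0.2]
width: 0.094
finger_force: 0.0
```

Run:
```python
from h import *
im,c=shot("wrist","d1"); o=robot.get_obs(); g=cv2.cvtColor(im,cv2.COLOR_RGB2GRAY); print(o["tool_pos"],o["ee_rot"])
ctr=np.array([.6487,-.1247,.065]); F=frame(ctr,.048)
q=proj(c,[ctr+np.array(p)@F for p in ((.06,.02,.034),(.06,-.02,.034),(-.06,.02,.034),(-.06,-.02,.034))]); print(q)
L=edge(g,q[0]+(q[2]-q[0])*.1,q[0]+(q[2]-q[0])*.9,(-1,0)); Rr=edge(g,q[1]+(q[3]-q[1])*.1,q[1]+(q[3]-q[1])*.9,(1,0)); D=edge(g,q[2]+(q[3]-q[2])*.1,q[2]+(q[3]-q[2])*.9,(0,1))
d=axis3(c,L,Rr); print("pitch",np.degrees(np.arcsin(d[2])),"yaw",np.arctan2(d[1],d[0]))
for k in (L,Rr): print(toplate(c,inter(k,D),ctr,.048,.034)*1000)
```

```text
[ 0.6168 -0.1246  0.2317] [-3.1411  0.0014  0.0472]
[[294.4186 139.3049]
 [354.7217 139.2995]
 [301.2417 259.3087]
 [347.42   259.2976]]
edge res 0.24771590884263722
edge res 0.2581360386517092
edge res 8.204815164542531e-05
pitch 31.60483942627208 yaw 0.04603952197904091
[[-56.1125  19.5735  34.    ]]
[[-56.1118 -19.1808  34.    ]]
```

Run:
```python
from h import *
c=cam("wrist"); ctr=np.array([.6487,-.1247,.065])
im=cv2.imread("pics/d1.png"); g=cv2.cvtColor(im,cv2.COLOR_BGR2GRAY)
for u in (310,335): print(u,g[120:160,u],g[235:285,u])
for v in (150,255,259,263): print(v,toplate(c,(324,v),ctr,.048,.034)[0]*1000,toplate(c,(324,v),ctr,.048,.014)[0]*1000)
```

```text
310 [116 165 189 187 187 189 190 191 193 190 192 192 190 196 193 195 201 214
 220 219 206 196 191 184 189 189 187 191 186 191 184 189 191 188 187 189
 190 186 188 186] [184 184 185 183 181 184 184 184 185 185 180 182 186 182 185 185 182 183
 183 187 180 163 118  72  63  59  62  64  59  62  58  57  61  59  55  61
  53  57  55  55  54  53  56  53  56  54  51  51  52  49]
335 [118 168 187 186 188 187 189 190 189 192 189 190 190 190 191 194 201 209
 218 216 207 194 189 185 189 189 191 186 186 185 185 186 184 193 189 186
 186 185 189 188] [181 181 185 183 182 186 185 179 183 181 185 182 184 183 185 182 183 188
 183 181 184 168 122  72  58  57  55  55  57  55  60  59  55  56  57  55
  58  51  56  55  51  53  59  50  48  49  51  48  48  51]
150 [50.473   0.7797 34.    ] [36.9015  0.7827 14.    ]
255 [-55.3166   0.77    34.    ] [-77.6547   0.7722  14.    ]
259 [-60.4754   0.7695  34.    ] [-83.241    0.7717  14.    ]
263 [-65.7414   0.769   34.    ] [-88.9433   0.7712  14.    ]
```

The bank is seated: flat, its centre within about 1 mm along the slope, y≈+0.5 mm. Next is the mouse.

Request:
arm_command:
  targets:
    - [-0.09, 0.07, -0.02, -0.03]
    - [-0.18, 0.2, -0.08, -0.06]
    - [-0.36, 0.57, -0.26, -0.097]
    - [-0.36, 0.57, -0.26, -0.097]
    - [-0.36, 0.57, -0.26, -0.097]
    - [-0.36, 0.57, -0.26, -0.097]
    - [-0.36, 0.57, -0.26, -0.097]
    - [-0.36, 0.57, -0.26, -0.097]

```text
time: 13.83
tool_pos: [0.4481, 0.1356, 0.1113]
ee_rot: [3.14, 0.006, -0.156]
wrist_force: [1.2, 0.7, -0.0]
width: 0.0944
finger_force: 0.0
```

Request:
arm_command:
  targets:
    - [0, 0.02, 0, 0]
    - [0, 0.02, 0, 0]
    - [0, 0.02, 0, 0]
    - [0, 0.02, 0, 0]

```text
time: 14.17
tool_pos: [0.4519, 0.1435, 0.1153]
ee_rot: [3.141, -0.0, -0.157]
wrist_force: [-0.1, -0.0, 0.3]
width: 0.0938
finger_force: 0.0
```

Run:
```python
from h import *
im,c=shot("wrist","m1"); o=robot.get_obs(); print(o["tool_pos"],o["ee_rot"])
g=cv2.cvtColor(im,cv2.COLOR_RGB2GRAY)
for th in (215,):
  for cn in cv2.findContours(((g>th)*255).astype(np.uint8),0,1)[0]:
    if cv2.contourArea(cn)>1500:
        P=onplane(c,cn[:,0],.034)[:,:2]; print(th,cn[:,0].min(0),cn[:,0].max(0),cv2.minAreaRect((P*1000).astype(np.float32)))
```

```text
[0.4522 0.1433 0.1157] [ 3.141  -0.0007 -0.1577]
215 [  0 203] [ 41 307] ((474.2910461425781, 336.920166015625), (26.524194717407227, 69.5846939086914), 69.1829605102539)
215 [256 195] [337 341] ((437.8211975097656, 162.12420654296875), (51.74879455566406, 101.0372085571289), 81.55045318603516)
```

Request:
arm_command:
  targets:
    - [-0.029, 0.037, -0.02, 0.005]
    - [-0.029, 0.037, -0.06, 0.005]
    - [-0.029, 0.037, -0.12, 0.005]
    - [-0.029, 0.037, -0.17, 0.005]
    - [-0.029, 0.037, -0.196, 0.005]
    - [-0.029, 0.037, -0.196, 0.005]
    - [-0.029, 0.037, -0.196, 0.005]

```text
time: 14.8
tool_pos: [0.4371, 0.1619, 0.0174]
ee_rot: [3.141, 0.001, -0.148]
wrist_force: [-0.5, -0.6, -0.0]
width: 0.0937
finger_force: 0.0
```

Request:
arm_command:
  targets:
    - [0, 0, 0, 0]
    - [0, 0, 0, 0]
    - [0, 0, 0, 0]
    - [0, 0, 0, 0]
    - [0, 0, 0, 0]
    - [0, 0, 0, 0]
    - [0, 0, 0, 0]
    - [0, 0, 0, 0]
  claw: 1

```text
time: 15.47
tool_pos: [0.4366, 0.1631, 0.0177]
ee_rot: [-3.142, -0.0, -0.145]
wrist_force: [-0.4, -0.3, 1.6]
width: 0.0518
finger_force: 30.0
```

Request:
arm_command:
  targets:
    - [0, 0, 0, 0]
    - [0, 0, 0, 0]
    - [0, 0, 0, 0]

```text
time: 15.72
tool_pos: [0.4366, 0.1631, 0.0177]
ee_rot: [-3.142, -0.0, -0.145]
wrist_force: [-0.0, -0.2, 2.1]
width: 0.0519
finger_force: 30.0
```

Request:
arm_command:
  targets:
    - [0, 0, 0.06, 0]
    - [0, 0, 0.14, 0]
    - [0, 0, 0.22, 0]
    - [0, 0, 0.26, 0]
    - [0, 0, 0.26, 0]
    - [0, 0, 0.26, 0]

```text
time: 16.22
tool_pos: [0.437, 0.1631, 0.148]
ee_rot: [-3.141, -0.002, -0.145]
wrist_force: [-0.2, -0.0, -1.8]
width: 0.0518
finger_force: 30.0
```

Run:
```python
from h import *
im,c=shot("wrist","m2"); o=robot.get_obs(); print(o["tool_pos"],o["ee_rot"],o["width"])
g=cv2.cvtColor(im,cv2.COLOR_RGB2GRAY); print(g[150:215,324])
Rt=R.from_euler('z',-o["ee_rot"][2])
for v in range(165,211,5): print(v,Rt.apply(onplane(c,(324,v),o["tool_pos"][2]+.0163)[0]-o["tool_pos"])*1000)
```

```text
[0.4358 0.1628 0.1461] [ 3.1407  0.0019 -0.1455] 0.05187989027753164
[ 43  38  46  45  42  39  46  47  38  43  45  47  45  46  44  45  51  45
  50  52  46  43  48  43  47  54  51  53  53  78 105 118 117 119 120 119
 120 120 120 124 129 146 173 185 191 192 190 189 186 188 191 185 189 186
 186 191 191 186 188 191 190 187 189 189 190]
165 [63.3347 -0.557  16.3   ]
170 [61.4256 -0.559  16.3   ]
175 [59.5043 -0.561  16.3   ]
180 [57.5705 -0.5629 16.3   ]
185 [55.6242 -0.5649 16.3   ]
190 [53.6652 -0.567  16.3   ]
195 [51.6935 -0.569  16.3   ]
200 [49.7089 -0.571  16.3   ]
205 [47.7113 -0.5731 16.3   ]
210 [45.7005 -0.5752 16.3   ]
```

The mouse is held level, with its centre about 1 mm ahead of the TCP. I'll carry it over the round-ended nest.

Request:
arm_command:
  targets:
    - [0.08, -0.02, 0.01, 0.03]
    - [0.16, -0.05, 0.01, 0.06]
    - [0.24, -0.08, 0.01, 0.08]
    - [0.32, -0.11, 0.0, 0.1]
    - [0.368, -0.122, 0.0, 0.1015]
    - [0.368, -0.122, 0, 0.1015]
    - [0.368, -0.122, 0, 0.1015]
    - [0.368, -0.122, 0, 0.1015]

```text
time: 16.93
tool_pos: [0.6187, 0.1022, 0.1446]
ee_rot: [-3.141, 0.006, 0.067]
wrist_force: [-0.5, -1.1, -1.9]
width: 0.0519
finger_force: 30.0
```

Request:
arm_command:
  targets:
    - [0, 0, -0.02, 0]
    - [0, 0, -0.04, 0]
    - [0, 0, -0.05, 0]
    - [0, 0, -0.05, 0]

```text
time: 17.27
tool_pos: [0.6184, 0.1023, 0.12]
ee_rot: [3.141, 0.004, 0.068]
wrist_force: [-0.8, -1.2, -0.6]
width: 0.0514
finger_force: 30.0
```

Run:
```python
from h import *
im,c=shot("wrist","m3"); o=robot.get_obs(); print(o["tool_pos"])
g=cv2.cvtColor(im,cv2.COLOR_RGB2GRAY); gs=cv2.GaussianBlur(g,(0,0),1.2)
ctr=np.array([.6353,.1105,.065]); F=frame(ctr,.067)
print("upper tip exp px h0,h14:",proj(c,[ctr+np.array(p)@F for p in ((.0585,-.0077,0),(.0585,-.0077,.014),(.03,.0248,.014),(.03,-.0402,.014),(.03,.0248,0),(.03,-.0402,0))]))
u=int(proj(c,[ctr+np.array((.0585,-.0077,0))@F])[0,0]); print("col",u,g[20:200:3,u])
for v in (100,120,140,160): print(v,g[v,200:450:4])
```

```text
[0.6191 0.1023 0.1211]
upper tip exp px h0,h14: [[323.7968 142.7138]
 [323.7697 160.3766]
 [258.1577 207.7453]
 [389.2051 207.9693]
 [261.0673 189.6511]
 [386.3528 189.8666]]
col 323 [ 38  35  34  38  36  36  43  37  39  44  39  38  41  39  36  39  41  38
  41  44  40  48  41  50  45  48  94 116 148 149 159 169 150 146 148 144
 147 147 142 148 154  72  62  56  53  57  57  58  61  67  61  67  62  90
 135 136 138 169 218 213]
100 [147 154 154 153 150 118 114 121 118 118 115 118 117 117 117 114 117 115
 116 112 114 113 117 114 115 113 113 116 116 115 112 113 117 111 113 116
 114 114 113 116 114 115 118 119 117 112 112 116 120 112 115 114 114 115
 114 115 105  40  39  30  38  29  37]
120 [229 225 152 154 152 152 151 152 150 151 148 150 148 148 146 146 149 150
 147 147 147 145 143 143 148 148 149 147 149 146 147 149 144 145 151 147
 148 145 144 149 152 152 146 144 147 146 149 151 150 153 148 155 146 151
 148 146 150 148 149 145 148 149 145]
140 [231 232 233 159 158 157 157 155 153 153 155 155 154 153 151 151 155 152
 151 151 150 152 153 149 149 153 156 152 153 150 151 152 153 152 149 149
 154 155 151 153 151 150 148 153 152 154 153 154 154 155 149 153 154 150
 154 155 154 149 147 151 150 148 152]
160 [230 230 232 228 205 162 151 153 150 151 155 150 152 150 153 148 151 151
 152 108  66  63  58  63  60  59  61  63  58  57  60  60  61  57  61  60
  56  55  61  58  55  57  82 148 149 146 147 147 148 147 146 145 145 143
 145 145 143 143 145 147 145 144 143]
```

The nest's upper tip is at row 142 against 142.7 predicted, and it is centred within 1 px, so the estimates hold. I'll lower.

Request:
arm_command:
  targets:
    - [0.003, 0, -0.006, 0]
    - [0.003, 0, -0.012, 0]
    - [0.003, 0, -0.016, 0]
    - [0.003, 0, -0.016, 0]

```text
time: 17.65
tool_pos: [0.6219, 0.1019, 0.114]
ee_rot: [3.141, 0.001, 0.067]
wrist_force: [0.3, 0.0, -0.9]
width: 0.0517
finger_force: 30.0
```

Request:
arm_command:
  targets:
    - [0, 0, -0.004, 0]
    - [0, 0, -0.008, 0]
    - [0, 0, -0.008, 0]

```text
time: 17.9
tool_pos: [0.6219, 0.1019, 0.11]
ee_rot: [3.141, 0.001, 0.067]
wrist_force: [-0.8, -0.1, -1.6]
width: 0.052
finger_force: 30.0
```

Request:
arm_command:
  targets:
    - [0, 0, -0.004, 0]
    - [0, 0, -0.008, 0]
    - [0, 0, -0.008, 0]

```text
time: 18.15
tool_pos: [0.6219, 0.102, 0.1079]
ee_rot: [3.141, -0.0, 0.067]
wrist_force: [-3.8, -1.0, 3.9]
width: 0.0521
finger_force: 30.0
```

Request:
arm_command:
  targets:
    - [-0.002, 0, -0.004, 0]
    - [-0.003, 0, -0.008, 0]
    - [-0.004, 0, -0.012, 0]
    - [-0.004, 0, -0.012, 0]

```text
time: 18.48
tool_pos: [0.6201, 0.1019, 0.1022]
ee_rot: [3.141, -0.001, 0.067]
wrist_force: [-4.0, 0.3, 4.8]
width: 0.0518
finger_force: 30.0
```

Request:
arm_command:
  targets:
    - [0, 0, -0.004, 0]
    - [0, 0, -0.008, 0]
    - [0, 0, -0.012, 0]
    - [0, 0, -0.012, 0]

```text
time: 18.82
tool_pos: [0.6193, 0.1019, 0.0958]
ee_rot: [3.141, 0.001, 0.067]
wrist_force: [-4.7, -0.2, 5.3]
width: 0.0516
finger_force: 30.0
```

Run:
```python
from h import *
im,c=shot("wrist","m4"); o=robot.get_obs(); print(o["tool_pos"])
g=cv2.cvtColor(im,cv2.COLOR_RGB2GRAY)
for v in range(240,400,20): print(v,g[v,250:400:3])
print(g[120:260:2,323])
```

```text
[0.6194 0.1018 0.0959]
240 [222  80  85  86  99 162 207 207 207 205 204 208 208 207 206 207 205 205
 211 207 207 206 207 208 207 206 210 208 209 207 206 210 207 208 212 208
 207 206 204 208 206 201 203 211 168 108  71  96 142 137]
260 [229 225  93 150 208 206 201 206 206 206 208 207 207 211 209 207 210 208
 208 206 209 207 207 207 211 210 212 210 211 211 210 210 209 209 209 209
 208 207 208 207 203 206 206 205 208 204 176 144 144 138]
280 [229 230 231 204 208 210 204 206 206 209 208 211 210 210 209 210 212 211
 217 217 216 217 217 217 217 221 217 217 215 217 218 217 217 215 218 218
 213 216 217 216 212 211 209 211 204 206 202 210 222 222]
300 [127 127 125 116 213 210 211 211 207 207 211 216 216 216 213 213 214 216
 226 240 242 243 244 243 243 243 243 243 242 243 243 244 243 243 243 243
 242 212 215 212 211 209 208 205 207 207 132 117 127 128]
320 [ 97  80  80  81 146 192 189 237 244 243 243 243 243 243 243 243 244 244
 243 243 243 243 243 244 244 244 244 244 243 244 243 243 244 243 243 244
 205 210 211 210 212 210 208 208 208 175  84  83  81  91]
340 [ 62  71  70  77 107 242 226 225 
[... 171 characters left out ...]
360 [ 57  58  68  70  71 192 243 243 243 243 243 244 243 243 244 244 243 244
 244 244 244 243 243 165 136 125 165 238 243 244 244 243 243 243 243 243
 243 244 201 195 191 193 192 190 143  84  87  83  78  72]
380 [ 54  58  57  59  67  66  68  68 234 243 243 243 243 244 243 243 243 243
 244 243 243 243 243  95  96  98  96 238 243 243 243 243 243 243 243 243
 243 243 243 243 243 239  89  86  86  81  78  82  75  74]
[147 144 147 149 143 147 147 154 146 146 144 145 149 153 109  58  60  57
  53  57  57  61  61  55  59  62  62  58  60  89 141 149 156 158 160 157
 158 157 160 159 160 163 163 166 175 203 214 212 208 208 207 202 205 209
 209 207 205 211 206 209 208 209 208 208 208 209 209 210 211 207]
```

Request:
arm_command:
  targets:
    - [0, 0, -0.004, 0]
    - [0, 0, -0.008, 0]
    - [0.001, 0, -0.012, 0]
    - [0.001, 0, -0.014, 0]
    - [0.001, 0, -0.014, 0]

```text
time: 19.28
tool_pos: [0.6195, 0.1018, 0.0885]
ee_rot: [3.141, 0.002, 0.067]
wrist_force: [-6.0, -0.5, 4.9]
width: 0.0519
finger_force: 30.0
```

```bash
cat > mm.py <<'E'
from h import *
import sys
im,c=shot("wrist",sys.argv[1]); o=robot.get_obs(); g=cv2.cvtColor(im,cv2.COLOR_RGB2GRAY); print(o["tool_pos"],o["wrist_force"])
L=edge(g,(259,290),(265,365),(-1,0),t=6); Rr=edge(g,(389,290),(381,365),(1,0),t=6); print(L[0],L[1],Rr[0],Rr[1])
d=axis3(c,L,Rr); print("pitch",np.degrees(np.arcsin(d[2])),"yaw",np.arctan2(d[1],d[0]))
ctr=np.array([.6353,.1105,.065]); col=cv2.GaussianBlur(g,(0,0),1)[:,323].astype(int)
i=195+np.argmax(np.diff(col[195:245])); j=120+np.argmin(np.diff(col[120:190])); print("far top",i,toplate(c,(323,i),ctr,.067,.038)[0]*1000,"nest upper tip",j,toplate(c,(323,j),ctr,.067,0)[0]*1000)
E
python3 mm.py m5
```

```text
[0.6194 0.1018 0.0885] [-5.8906 -0.9838  4.8547]
edge res 0.2569386521806823
edge res 0.2740198193124507
[261.8875 327.5   ] [0.1096 0.994 ] [385.2333 327.5   ] [ 0.1206 -0.9927]
pitch 18.27096714730583 yaw 0.06353523801020436
far top 224 [54.1377 -8.0581 38.    ] nest upper tip 149 [59.024 -7.999  0.   ]
```

As with the bank, the mouse sits about 4 mm low on the slope. I'll slide it upslope before lowering further.

Request:
arm_command:
  targets:
    - [0.001, 0, 0.004, 0]
    - [0.004, 0, 0.005, 0]
    - [0.007, 0, 0.005, 0]
    - [0.007, 0, 0.005, 0]

```text
time: 19.67
tool_pos: [0.6222, 0.102, 0.0902]
ee_rot: [-3.141, 0.005, 0.067]
wrist_force: [-6.9, -0.8, 5.2]
width: 0.0518
finger_force: 30.0
```

Request:
arm_command:
  targets:
    - [0, 0, -0.003, 0]
    - [0, 0, -0.006, 0]
    - [0, 0, -0.009, 0]
    - [0, 0, -0.009, 0]

```text
time: 20.0
tool_pos: [0.6229, 0.102, 0.0861]
ee_rot: [-3.142, 0.003, 0.067]
wrist_force: [-6.6, -0.3, 4.2]
width: 0.0516
finger_force: 30.0
```

```bash
python3 mm.py m6
```

```text
[0.6228 0.102  0.0861] [-7.0255 -0.4741  5.2329]
edge res 0.2875848260961985
edge res 0.30965467338856495
[261.6042 327.5   ] [0.1324 0.9912] [385.55 327.5 ] [ 0.1413 -0.99  ]
pitch 22.1898520809462 yaw 0.06449716545701553
far top 231 [56.3254 -8.1006 38.    ] nest upper tip 158 [59.1628 -8.0255 -0.    ]
```

Request:
arm_command:
  targets:
    - [0, 0, -0.003, 0]
    - [0, 0, -0.006, 0]
    - [0, 0, -0.006, 0]

```text
time: 20.3
tool_pos: [0.6233, 0.1022, 0.0835]
ee_rot: [-3.141, 0.001, 0.067]
wrist_force: [-6.1, 0.4, 4.3]
width: 0.0517
finger_force: 30.0
```

Request:
arm_command:
  targets:
    - [0, 0, -0.002, 0]
    - [0, 0, -0.004, 0]
    - [0, 0, -0.004, 0]

```text
time: 20.55
tool_pos: [0.6236, 0.1023, 0.0822]
ee_rot: [-3.141, 0.001, 0.067]
wrist_force: [-6.0, -0.3, 6.5]
width: 0.0516
finger_force: 30.0
```

```bash
python3 mm.py m7
```

```text
[0.6236 0.1023 0.0822] [-6.2269 -0.4725  7.4706]
edge res 0.317153957950879
edge res 0.2840967436564139
[261.1522 327.8685] [0.1524 0.9883] [386.152  326.5441] [ 0.1646 -0.9864]
pitch 25.628164227424136 yaw 0.0629571350176865
far top 195 [73.8084 -7.96   38.    ] nest upper tip 161 [59.0084 -7.8623 -0.    ]
```

Request:
arm_command:
  targets:
    - [0, 0, -0.002, 0]
    - [0, 0, -0.004, 0]
    - [0, 0, -0.004, 0]

```text
time: 20.85
tool_pos: [0.6239, 0.1024, 0.0809]
ee_rot: [-3.141, -0.0, 0.067]
wrist_force: [-7.2, 0.9, 8.8]
width: 0.0513
finger_force: 30.0
```

```bash
python3 mm.py m8
```

```text
[0.6239 0.1023 0.0809] [-7.9654  0.351   8.9527]
edge res 0.3889301226461553
edge res 0.30645345422172765
[260.9078 327.2953] [0.1569 0.9876] [385.2269 332.6381] [ 0.1764 -0.9843]
pitch 26.828276622963834 yaw 0.06036837957445399
far top 196 [74.0169 -7.9191 38.    ] nest upper tip 162 [59.0421 -7.8177  0.    ]
```

Request:
arm_command:
  targets:
    - [0, 0, -0.002, 0]
    - [0, 0, -0.003, 0]
    - [0, 0, -0.003, 0]

```text
time: 21.15
tool_pos: [0.6241, 0.1024, 0.0802]
ee_rot: [-3.141, -0.001, 0.067]
wrist_force: [-7.7, 1.0, 11.7]
width: 0.0517
finger_force: 30.0
```

```bash
python3 mm.py m9
```

```text
[0.6241 0.1024 0.0802] [-8.1838 -0.4746 10.2893]
edge res 0.3818236597395204
edge res 0.3218847505005136
[260.739  327.1473] [0.1594 0.9872] [385.6416 331.5627] [ 0.1825 -0.9832]
pitch 27.402975680229137 yaw 0.05928502687779297
far top 196 [74.3967 -7.8885 38.    ] nest upper tip 163 [58.9113 -7.7841  0.    ]
```

Force is now rising without much further rotation, so the mouse is essentially seated. I'll release and lift.

Request:
arm_command:
  targets:
    - [0, 0, 0.001, 0]
    - [0, 0, 0.002, 0]
    - [0, 0, 0.003, 0]
    - [0, 0, 0.003, 0]
    - [0, 0, 0.003, 0]
    - [0, 0, 0.003, 0]
    - [0, 0, 0.003, 0]
    - [0, 0, 0.003, 0]
  claw: 0

```text
time: 21.87
tool_pos: [0.624, 0.1021, 0.078]
ee_rot: [-3.142, 0.001, 0.067]
wrist_force: [-0.1, -0.3, 1.1]
width: 0.0935
finger_force: 0.0
```

Request:
arm_command:
  targets:
    - [0, 0, 0.05, 0]
    - [0, 0, 0.12, 0]
    - [0, 0, 0.2, 0]
    - [-0.05, 0, 0.28, 0]
    - [-0.05, -0.1, 0.35, 0]
    - [-0.05, -0.2, 0.35, 0]
    - [-0.05, -0.2, 0.35, 0]
    - [-0.05, -0.2, 0.35, 0]

```text
time: 22.53
tool_pos: [0.5997, -0.0028, 0.256]
ee_rot: [3.138, -0.004, 0.061]
wrist_force: [0.1, -0.3, 0.1]
width: 0.0943
finger_force: 0.0
```

Run:
```python
from h import *
w,c=shot("wrist","f1"); s,_=shot("side","f2"); o=robot.get_obs(); print(o["tool_pos"],o["time"])
a=cv2.resize(s[165:290,200:330,::-1],(416,400),interpolation=cv2.INTER_CUBIC); b=cv2.resize(w[20:320,90:540,::-1],(384,256))
cv2.imwrite("pics/fin.png",np.hstack([a,np.vstack([b,np.zeros((144,384,3),np.uint8)])]))
```

```text
[0.5991 0.0013 0.2536] 22.6333
```

View pics/fin.png

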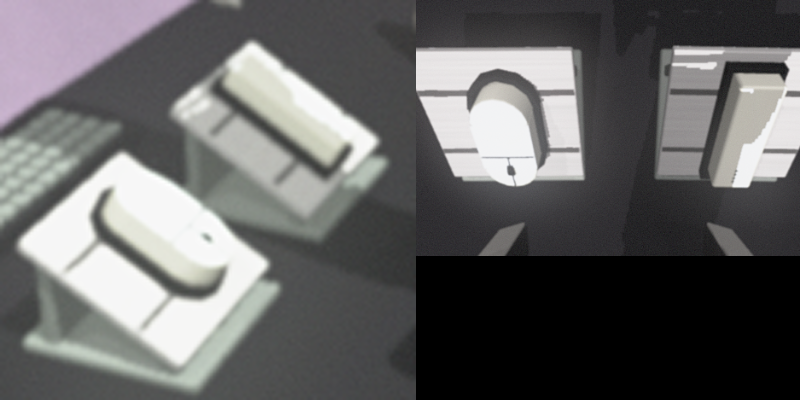

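Both look seated: the mouse at side-crop (165,235), the bank at (285,120). I'll check the mouse's flatness from directly above.

Request:
arm_command:
  targets:
    - [0.02, 0.2, -0.04, 0]
    - [0.02, 0.2, -0.04, 0]
    - [0.02, 0.2, -0.04, 0]
    - [0.02, 0.2, -0.04, 0]
    - [0.02, 0.2, -0.04, 0]
    - [0.02, 0.2, -0.04, 0]

```text
time: 23.13
tool_pos: [0.6088, 0.1024, 0.233]
ee_rot: [3.141, 0.001, 0.068]
wrist_force: [0.1, 0.1, -0.0]
width: 0.0943
finger_force: 0.0
```

Run:
```python
from h import *
w,c=shot("wrist","f3"); o=robot.get_obs(); print(o["tool_pos"],o["ee_rot"]); g=cv2.cvtColor(w,cv2.COLOR_RGB2GRAY)
ctr=np.array([.6353,.1105,.065]); F=frame(ctr,.067); P=lambda *p: proj(c,[ctr+np.array(p)/1000@F])[0]
print(P(52,-7.8,38),P(-52,-7.8,38))
L=edge(g,P(24,18.2,38),P(-24,18.2,38),(-1,0),t=6); Rr=edge(g,P(24,-33.8,38),P(-24,-33.8,38),(1,0),t=6)
d=axis3(c,L,Rr); print("pitch",np.degrees(np.arcsin(d[2])),"yaw",np.arctan2(d[1],d[0]))
for e in (L,Rr): print(toplate(c,[e[0]-30*e[1],e[0]+30*e[1]],ctr,.067,.038)*1000)
u,v=P(52,-7.8,38).astype(int); print("far",v,g[v-40:v+20,u]); u,v=P(-52,-7.8,38).astype(int); print("near",v,g[v-15:v+25,u])
for r in (-2,2,6): print([toplate(c,(P(s,-7.8,38)[0],int(P(s,-7.8,38)[1])+r),ctr,.067,.038)[0][0]*1000 for s in (52,-52)])
```

```text
[0.609  0.1017 0.2335] [3.141  0.0002 0.067 ]
[324.8551 158.775 ] [324.3875 260.9433]
edge res 0.2509389272062456
edge res 0.25666508736590504
pitch 34.82223958039215 yaw 0.0635304555830915
[[ 29.9796  18.3201  38.    ]
 [-31.6435  17.9134  38.    ]]
[[-29.3195 -33.6569  38.    ]
 [ 31.6724 -34.4879  38.    ]]
far 158 [140 132 109  83  64  66  67  66  70  70  70  67  72  73  76  75  76  80
  95 129 156 169 176 179 174 176 180 181 177 178 181 178 177 179 181 184
 184 184 183 186 183 189 204 222 231 234 234 234 233 235 234 234 233 235
 233 235 234 234 234 235]
near 260 [ 81  87  82  87 120 158 172 172 173 169 170 173 175 174 173 162 131  91
  76  76  70  75  71  65  80  75  73  71  65  68  76  65  69  68  68  67
  62  64  67  64]
[np.float64(54.2229212657716), np.float64(-48.24284946229944)]
[np.float64(51.010658137039876), np.float64(-53.36285036121584)]
[np.float64(47.74536464171986), np.float64(-58.58991057326964)]
```

Length and width match a mouse lying flat: ends at +51.5 and -52 mm on the plate, y≈-7.9 mm. I'll hand in.

```bash
python3 -c "
from bench import robot
print(robot.close_job())"
```

```text
the job is handed in; nothing more can be done
None
```

The power bank and mouse are each in their matching nest, measured by camera as flat and centred within about 1 mm along the slope, with the gripper clear; the job is handed in at about 23 s, but no verdict was returned.

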